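Clamp a circuit board in a notch-locked board holder

TASK

Clamp the circuit board in the board holder for rework: squeeze the release lever against the grip post, and with it held slide the carriage so that its jaw pushes the board across against the sprung jaw. Let the lever go so that its tooth drops fully into a notch of the notched bar, locking the carriage where the sprung jaw is pushed back between 2 and 18 mm. Do not crush the board, leave it lying flat, and leave the small parts lying beside the holder alone.

Things in the scene. Friction and masses are not known exactly. Their poses are not given: they have to be found in the camera images.
- holder: board holder screwed to the bench: steel base plate 150 (x) x 330 (y) x 10 mm. Origin on the bench, plate spans y -155 to +175 mm. +y is the clamping direction, from the sliding carriage to the sprung jaw. A steel notched bar lies along y on its -x side, under the lever: a long free gap where the tooth stands at the start, then 5 notches 16 mm apart.
- bar_mid (a point): about the middle of the row of notches, 18 mm above the bench, axes as the holder. Notches are 7 mm wide (the tooth 4.6 mm) with 9 mm lands between. The bar is screwed on through long holes: it lies up to 8 mm either way along y and this point does not move with it, so the notches must be found by feel.
- grip (a point): point on the sliding carriage between grip post and release lever, 70 mm above the bench, axes as the holder. Free, the lever's bar has its outer face 27 mm to -x, the post's is 20 mm to +x: 47 mm over both. A gripper pointing down and closing along x here squeezes them together. The post hardly yields: only the lever moves. The jaw's clamping face is 25 mm to +y.
- post_top (a point): top middle of the grip post: upright aluminium bar fixed on the carriage, 8 mm thick (x), 28 mm wide (y), from 30 to 86 mm above the bench; 16 mm to +x of the grip point. Fingers outside post and lever meet nothing else on the carriage above 40 mm.
- push_plate (a point): middle of the back (-y face) of the plate behind the jaw, 17 mm to +y of the grip point, 84 mm wide (x) and rising to 78 mm above the bench. Fingers standing beside post and lever can push the carriage to +y on it while the lever is free.
- lever_bar (a point): centre of the release lever's round dark steel bar, 12 mm thick, 30 mm long (y). It turns with the lever about a pin 36 mm below it and 26 mm to -x of the grip point; free it stands 21 mm to -x of the grip point.
- lever (a joint): release lever, rad: 0 free with the tooth fully in a notch (or the long gap), 0.36 fully squeezed to the post (35 mm over both). Tooth clear above 0.26 (38 mm). Let go on a land it stays near 0.24; slid on, it drags about 2 N and snaps into the next notch by itself. Spring 3.5 N at the bar when free, 7 N squeezed. In a notch the tooth has 2 mm play.
- jaw_slide (a joint): travel of the carriage along the holder's +y in m, 0 to 0.125; 0 is fully open, where the jaw's face is at y = -85 mm of the holder and the grip point at y = -110 mm. Its stiff slide takes about 9 N to move and stays where it is left. With the tooth in a notch it cannot be moved.
- spring_slide (a joint): how far the sprung jaw is pushed back along +y in m, 0 at rest (its face then at y = +110 mm of the holder), hard stop at 0.023. Spring: 2.5 N at 0, rising 0.3 N per mm: too weak to push the carriage back.
- jaw: the carriage's aluminium jaw plate, 132 mm wide (x), 8 mm thick, top 46 mm above the bench; has the grip point's axes, origin 70 mm under the grip point
- spring_jaw: the like plate of the sprung jaw on its guide rods at the +y end; origin on the bench under its clamping face
- circuit_board: circuit board in a gold frame, 136 mm (x) x 106 mm (y) x 16 mm, origin under its middle, 0.11 kg. Lies loose on the two black bed strips of the holder, 22 mm above the bench, between the jaws, a little askew; the jaws square it up when they meet it. It stands less than 24 N squeeze.
- relay_0: black relay, 30 x 30 x 37 mm, beside the holder; leave alone
- spark_plug_0: spark plug, 73 mm long, beside the holder; leave alone
- head_torch: yellow-green head torch, 70 mm long, beside the holder; leave alone
Things that resemble listed ones, but are neither listed nor needed, are in the scene too. Leave any orange look-alike of the circuit_board alone.

How it is judged:
On the way, in this order (a step that is already met when the one before it is completed fails the run):
1. the release lever is squeezed, its tooth clear of the notched bar (value of joint lever above 0.26 rad), for 0.2 s.
2. the board is pushed against the sprung jaw, which gives way (value of joint spring_slide above 0.001 m), for 0.2 s.
At the end, for the whole second after the job is handed in: The lever is free with its tooth fully in a notch (lever below 0.08 rad), the board is gripped between the two jaws (over 2 N at each), lies flat (within 0.06 rad) and square to them (within 0.05 rad) and at rest, and the sprung jaw is pushed back 1.5 to 19.5 mm (value of joint lever below 0.08 rad and value of joint spring_slide between 0.0015 and 0.0195 m and contact force between each of jaw, spring_jaw and circuit_board above 2 N and angle between circuit_board's own z axis and vertical below 0.06 rad and angle between the y axis of circuit_board and the y axis of holder, either way round below 0.05 rad and linear speed of circuit_board below 0.01 m/s); the robot touches nothing.
It fails at once if the board is squeezed with more than 24 N (contact force between any of jaw, spring_jaw and circuit_board above 24 N).
It fails at once if a part beside the holder is moved by more than 20 mm (distance of any of relay_0, spark_plug_0, head_torch from where it was at the start of the episode above 0.02 m).
It also fails if it takes over 38 s, if anything falls off the work surface, if the arm or the gripper's body presses on something with over 40 N, if the wrist force passes 120 N, or if a joint passes its speed limit or range.

ROBOT

A 6-joint arm with a two-finger parallel gripper is mounted at the origin on a cart in front of the work surface, level with it; the furniture and walls round the work are solid. World frame = base frame: x ahead of the robot, y to its left, z up, the work surface at z = 0. Lengths are in m, angles in rad, forces in N, time in s.
With the tool pointing down it reaches from about 0.35 to 0.975 m from the base axis. Payload 7.1 kg.
Tool frame: the origin (TCP) lies midway between the tips of the shut fingers; the grasp point (between the pads) lies 19 mm behind it; z points along the fingers, y is the line along which they close (so a half turn about z gives the same grasp; the last joint's range is limited). The gripper opens to 88 mm and grips with 3 to 60 N. Pads are 20 mm wide; open, the fingers measure 115 mm over their backs; the gripper's body (75 mm by 178 mm) begins 61 mm behind the grasp point.
Start: joints at [1.193, 0.423, 1.63, -0, 1.089, -0.019], TCP at [0.219, 0.585, 0.223] pointing down, gripper open.
Joint ranges: [-3, 3], [-0.9, 2.11], [0.09, 2.58], [-1.31, 4.45], [0.11, 2.69], [-2.54, 2.54]. Speed limits (rad/s): [2.39, 2.39, 3.01, 3.14, 3.14, 3.14].

INTERFACE

Orientations are given as [roll, pitch, yaw] about the fixed x, y, z axes, in that order (R = Rz(yaw) Ry(pitch) Rx(roll)).
In Python, from rig import bot gives the robot as it stands.
- The arm moves only by the tool servo_tool, never from a script. Its arguments are lists of equal length, an entry for each row: "dp": the shift along the tool's x, y, z in a scale on which 1.0 is 1 m, a list of three; "roll": the turn about the tool's z in normalised numbers (1 is 180 degrees); "fingers": the finger opening in cm, from 0 to 8.78. A call has 1 to 20 rows; each row is the pose to reach, as a shift and turn from the pose commanded when the call began, along the tool's axes at that moment; what a row does not reach only later rows make up. A row lasts 1/10 s, in which the tool goes at most 50 mm and 8.59 degrees, less where a joint would pass 70% of its speed; a pose out of reach is approached as far as the arm can. A call with a gripper value outside its range is refused whole. The fingers move at their own pace and stop on an object; the grip force is fixed at half the most. Time passes only in rows, so rows that repeat a pose let the fingers close. It gives the time, the measured TCP pose, the force, the opening and the grip force at its end, in the units of the state.
- bot.read_state(): the state, without advancing time (a new reading comes with each control period).
- bot.camera(name): name is "side" or "top"; returns a dict with "color" (384x512x3 uint8, red, green, blue), "range_z" (384x512 float32, m along the optical axis (not along the pixel's ray), 0 where there is no reading), "fx", "fy", "cx", "cy" (pixels), "extrinsics" (4x4, takes a point from camera to world coordinates). Camera axes: x right, y down, z forward; pixel columns grow to the right and rows downward; lengths in m; the calibration is good to about 2 mm. A picture is of the moment at which its call begins.
- bot.hand_in(): hands the job in; it is judged then, once.
The state is a dict: "time_s": time; "joint_positions": joint angles; "qd": joint speeds; "effort": joint torques, N m; "tcp_pos": TCP position; "ee_rot": TCP orientation; "force": force on the tool from outside, world axes, zero at the start; "ft_torque": the same for the moment, N m; "width": opening from 0.0 (shut) to 1.0 (fully open); "gripper_force": force on a finger pad.
Only numpy, scipy, OpenCV 4.12 (cv2) and the standard library are available. Lean on these libraries where they do the work, as an engineer would, in place of code of your own. Each camera call takes 0.05 s, during which the arm holds its last target. There are 200 camera calls.

## Working session

There is one attempt and no reset: what is moved stays moved. The work goes in short steps, Python scripts to look and compute and a tool call to move; the robot and the scene stay as the last step left them, time stands still between calls to the robot, and variables do not carry over. Pictures are saved under pics/ and viewed, at most 10 in all, crops included, and the job is handed in when it is done.

Besides the shell and the picture viewer there is one more tool, called after "Emit:" as name([rows], argument=value, ...), one row to a line, values as JSON. servo_tool: Moves the arm, as the interface text tells. Its arguments: {"type":"object","properties":{"dp":{"type":"array"},"roll":{"type":"array"},"fingers":{"type":"array"}},"required":["dp","roll","fingers"]}

```bash
mkdir -p pics
cat > h.py <<'E'
import numpy as np,cv2
from rig import bot
def cloud(c):
    z=c["range_z"];v,u=np.mgrid[:z.shape[0],:z.shape[1]]
    p=np.stack([(u-c["cx"])/c["fx"]*z,(v-c["cy"])/c["fy"]*z,z],-1)
    E=np.array(c["extrinsics"]);w=p@E[:3,:3].T+E[:3,3];w[z==0]=np.nan
    return w
E
python3 - <<'E'
from h import *
for n in("top","side"):
    c=bot.camera(n);np.savez("pics/%s0.npz"%n,**c);cv2.imwrite("pics/%s0.png"%n,c["color"][:,:,::-1]);print(n,np.round(c["extrinsics"],3).tolist(),c["fx"])
s=bot.read_state();print(s)
E
```

```text
top [[-0.011, -0.994, 0.111, 0.431], [-1.0, 0.01, -0.009, -0.016], [0.008, -0.111, -0.994, 1.278], [0.0, 0.0, 0.0, 1.0]] 425.03822836336053
side [[0.998, -0.051, 0.045, 0.514], [-0.067, -0.641, 0.765, -0.822], [-0.011, -0.766, -0.643, 0.758], [0.0, 0.0, 0.0, 1.0]] 477.74411222568887
{'time_s': 0.1, 'joint_positions': array([ 1.19296444e+00,  4.23766022e-01,  1.63060086e+00,  1.87878504e-05,
        1.08860672e+00, -1.90090840e-02]), 'qd': array([ 0.00109398, -0.00387608, -0.0001147 ,  0.00013749,  0.00100148,
       -0.00082452]), 'effort': array([ 7.95476117e-04, -5.45613492e+01, -2.74321103e+01,  6.45163399e-02,
        1.88376044e-02, -3.38658970e-05]), 'tcp_pos': array([0.21927421, 0.58473738, 0.22198343]), 'ee_rot': array([-3.14021227e+00, -4.28796319e-05,  2.78276109e+00]), 'force': array([-0.01118126,  0.1019221 , -0.73346001]), 'ft_torque': array([ 0.04653636, -0.00167124, -0.00503711]), 'gripper_force': 0.0, 'width': 1.0020839786773}
```

View pics/top0.png

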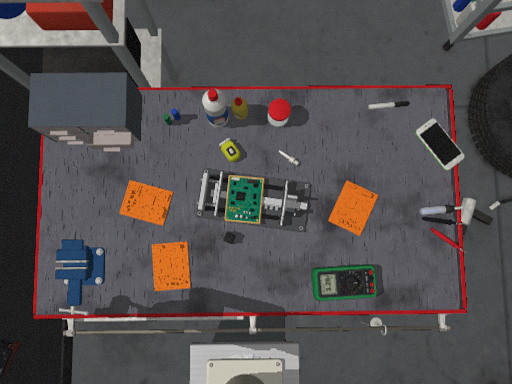

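View pics/side0.png

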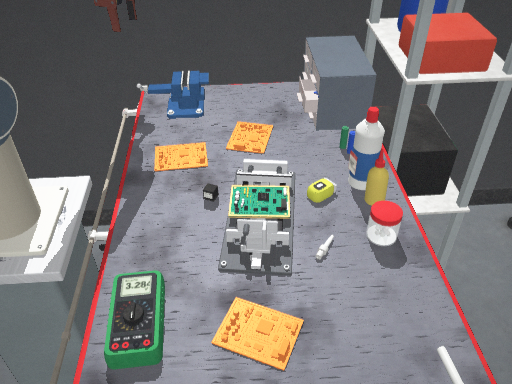

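The top view shows the holder at about cols 197–312, rows 170–230. The carriage is on the right (world −y) and the sprung jaw on the left, so holder +y ≈ world +y. Next I zoom in and measure.

Run:
```python
from h import *
for n,(r0,r1,c0,c1) in {"top":(160,240,190,320),"side":(155,275,210,310)}.items():
    c=dict(np.load("pics/%s0.npz"%n));im=c["color"][r0:r1,c0:c1,::-1]
    cv2.imwrite("pics/%sz.png"%n,cv2.resize(im,None,fx=5.5 if n=="top" else 5,fy=5.5 if n=="top" else 5,interpolation=cv2.INTER_CUBIC))
    w=cloud(c);b=w[r0:r1,c0:c1].reshape(-1,3)
    for lo,hi in((.005,.014),(.03,.042),(.042,.05),(.066,.082),(.082,.1)):
        q=b[(b[:,2]>lo)&(b[:,2]<hi)&(abs(b[:,0]-.48)<.12)&(abs(b[:,1]+.0)<.25)].astype(np.float32)
        if len(q)>8: print(n,lo,hi,len(q),np.round(np.median(q,0),4),[np.round(t,4) for t in cv2.minAreaRect(q[:,:2]*1000)])
```

```text
top 0.005 0.014 1742 [ 0.5232 -0.0943  0.0085] [array([526.7256, -35.9688]), array([388.7173, 147.5113]), np.float64(89.3729)]
top 0.03 0.042 476 [0.5469 0.0132 0.0328] [array([526.5852, -11.2062]), array([146.6092, 288.1428]), np.float64(0.0335)]
top 0.042 0.05 243 [0.567  0.0793 0.0457] [array([547.3005,  -9.265 ]), array([276.7765,  99.7751]), np.float64(88.4186)]
top 0.066 0.082 114 [ 0.5414 -0.1249  0.0761] [array([ 556.2529, -135.0248]), array([36.4926, 80.7887]), np.float64(81.8995)]
top 0.082 0.1 23 [ 0.5713 -0.1437  0.0855] [array([ 571.2154, -142.6931]), array([25.677 ,  7.5262]), np.float64(82.0342)]
side 0.005 0.014 1879 [ 0.5154 -0.1514  0.0098] [array([528.5225,   2.3576]), array([141.9011, 415.226 ]), np.float64(0.1457)]
side 0.03 0.042 1065 [ 0.5508 -0.0064  0.0325] [array([529.6783, -20.299 ]), array([140.466 , 281.7368]), np.float64(0.0193)]
side 0.042 0.05 403 [0.5627 0.0702 0.0458] [array([547.1831, -15.8908]), array([288.8495, 105.5012]), np.float64(89.9803)]
side 0.066 0.082 295 [ 0.5507 -0.1253  0.074 ] [array([ 556.1108, -136.7714]), array([38.8886, 82.386 ]), np.float64(79.2047)]
side 0.082 0.1 43 [ 0.5711 -0.1456  0.0858] [array([ 571.1511, -145.2638]), array([25.0551,  7.7814]), np.float64(75.9835)]
```

View pics/topz.png

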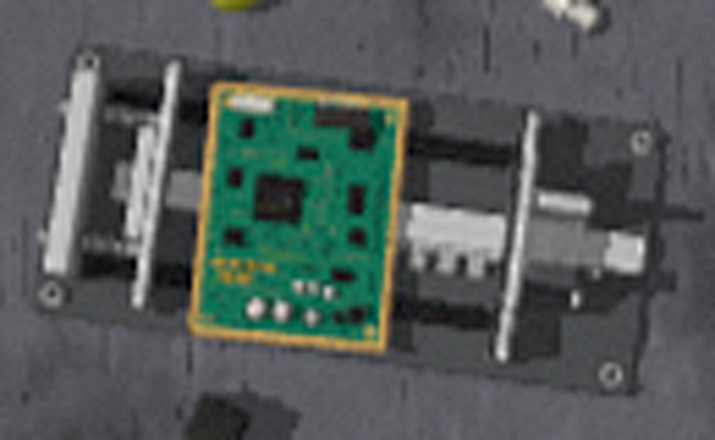

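View pics/sidez.png

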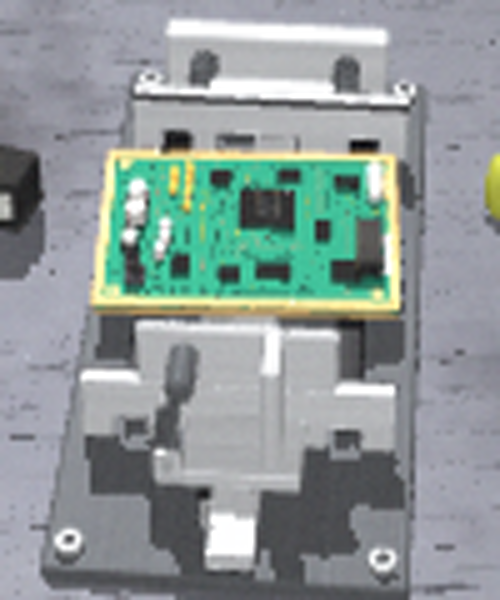

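Run:
```python
from h import *
from scipy.spatial.transform import Rotation as R
def fit(q):
    m=q[:,:2].mean(0);u,s,v=np.linalg.svd(q[:,:2]-m,full_matrices=False);d=v[0];return m,d
for n in("top","side"):
    w=cloud(dict(np.load("pics/%s0.npz"%n))).reshape(-1,3).astype(np.float64)
    z=w[:,2];x=w[:,0];y=w[:,1]
    sel={"jaw":(z>.0435)&(z<.0475)&(y<-.08)&(y>-.15)&(abs(x-.53)<.08),
     "spr":(z>.0435)&(z<.0475)&(y>.06)&(y<.105)&(abs(x-.53)<.09),
     "post":(z>.083)&(z<.09)&(y<-.12)&(y>-.17)&(abs(x-.57)<.02),
     "plate":(z>.074)&(z<.081)&(y<-.1)&(y>-.14)&(abs(x-.55)<.06),
     "lever":(z>.055)&(z<.081)&(y<-.132)&(y>-.18)&(abs(x-.535)<.017)}
    for k,s in sel.items():
        q=w[s]
        if len(q)<4: print(n,k,len(q));continue
        m,d=fit(q);a=np.degrees(np.arctan2(d[1],d[0]))
        print(n,k,len(q),np.round(q.mean(0),4),"ang",round(a,2),"min",np.round(q.min(0),4),"max",np.round(q.max(0),4))
# rays: screw pixels on plane z=.011, top camera
c=dict(np.load("pics/top0.npz"));E=c["extrinsics"]
P=[]
for u,v in((88,62),(52,293),(642,141),(610,373)):
    u=190+(u+.5)/5.5-.5;v=160+(v+.5)/5.5-.5
    d=E[:3,:3]@[(u-c["cx"])/c["fx"],(v-c["cy"])/c["fy"],1];P.append(E[:3,3]+d*(.012-E[2,3])/d[2])
P=np.array(P);print(np.round(P,4));
for a,b in((2,0),(3,1)):
    d=P[b]-P[a];print("yaw",np.degrees(np.arctan2(-d[0],d[1])),np.linalg.norm(d))
print("ctr",P.mean(0))
```

```text
top jaw 39 [ 0.5444 -0.1194  0.0455] ang 170.89 min [ 0.4977 -0.1471  0.0436] max [ 0.6089 -0.1058  0.0475]
top spr 87 [0.5797 0.0749 0.0452] ang 174.56 min [0.526  0.0619 0.0435] max [0.617  0.0942 0.0475]
top post 20 [ 0.5713 -0.1427  0.0861] ang -94.03 min [ 0.5684 -0.1553  0.0831] max [ 0.5745 -0.1298  0.0899]
top plate 62 [ 0.556  -0.1219  0.077 ] ang 175.54 min [ 0.5188 -0.1388  0.0741] max [ 0.5984 -0.1126  0.0809]
top lever 27 [ 0.5336 -0.1413  0.0732] ang -91.53 min [ 0.5283 -0.1504  0.0573] max [ 0.5388 -0.1329  0.0805]
side jaw 103 [ 0.5477 -0.1216  0.0455] ang -9.63 min [ 0.4944 -0.1499  0.0435] max [ 0.6089 -0.1048  0.0475]
side spr 155 [0.5794 0.0742 0.0456] ang 175.15 min [0.5249 0.0608 0.0435] max [0.6197 0.1048 0.0475]
side post 39 [ 0.5713 -0.1451  0.0856] ang -100.74 min [ 0.5667 -0.1559  0.0833] max [ 0.5763 -0.1332  0.0884]
side plate 115 [ 0.5545 -0.1231  0.0769] ang -5.91 min [ 0.5183 -0.1389  0.074 ] max [ 0.5991 -0.1123  0.0804]
side lever 62 [ 0.5338 -0.1449  0.0717] ang -106.58 min [ 0.5286 -0.152   0.0562] max [ 0.542  -0.1321  0.0792]
[[ 0.6593  0.1103  0.012 ]
 [ 0.5324  0.1297  0.012 ]
 [ 0.6124 -0.1928  0.012 ]
 [ 0.4858 -0.1722  0.012 ]]
yaw -8.793724511601386 0.3066916208140053
yaw -8.791002691165374 0.30549795675415004
ctr [ 0.57246893 -0.03124144  0.012     ]
```

Holder yaw is −8.8°. The post top is at (0.571, −0.1445, 0.086), so the grip point is at about (0.5555, −0.1415) and the carriage starts at about 8 mm of travel. Moving over it.

Careful with the scale: shifts go in shares of 1 m and turns go in shares of 180 degrees. That gives: -57.1 cm is -0.571, -55.75 cm is -0.5575, 78.2 degrees is 0.4344.

Emit:
servo_tool([
  [-0.571,-0.5575,0],
  [-0.571,-0.5575,0],
  [-0.571,-0.5575,0],
  [-0.571,-0.5575,0],
  [-0.571,-0.5575,0],
  [-0.571,-0.5575,0],
  [-0.571,-0.5575,0],
  [-0.571,-0.5575,0],
  [-0.571,-0.5575,0],
  [-0.571,-0.5575,0],
  [-0.571,-0.5575,0],
  [-0.571,-0.5575,0],
  [-0.571,-0.5575,0],
  [-0.571,-0.5575,0],
  [-0.571,-0.5575,0],
  [-0.571,-0.5575,0],
  [-0.571,-0.5575,0.04],
  [-0.571,-0.5575,0.08],
  [-0.571,-0.5575,0.1],
  [-0.571,-0.5575,0.1],
], roll=[0.0222,0.05,0.0778,0.1056,0.1333,0.1611,0.1889,0.2167,0.2444,0.2722,0.3,0.3278,0.3556,0.3833,0.4111,0.4344,0.4344,0.4344,0.4344,0.4344], fingers=[8.78,8.78,8.78,8.78,8.78,8.78,8.78,8.78,8.78,8.78,8.78,8.78,8.78,8.78,8.78,8.78,8.78,8.78,8.78,8.78])

```text
time_s: 2.1
tcp_pos: [0.5557, -0.1368, 0.1193]
ee_rot: [-3.135, -0.001, 1.418]
force: [-1.0, -0.6, 0.0]
width: 1.001
gripper_force: 0.0
```

Emit:
servo_tool([
  [0,0,0],
  [0,0,0.03],
  [0,0,0.05],
  [0,0,0.069],
  [0,0,0.069],
  [0,0,0.069],
], roll=[0,0,0,0,0,0], fingers=[8.78,8.78,8.78,8.78,8.78,8.78])

```text
time_s: 2.7
tcp_pos: [0.5593, -0.1375, 0.0551]
ee_rot: [3.14, 0.0, 1.418]
force: [0.7, -1.1, 1.0]
width: 0.999
gripper_force: 0.0
```

Run:
```python
from h import *
c=bot.camera("side");cv2.imwrite("pics/s1.png",cv2.resize(c["color"][120:290,190:320,::-1],None,fx=3.5,fy=3.5,interpolation=cv2.INTER_CUBIC))
s=bot.read_state();print(s["tcp_pos"],s["ee_rot"],s["force"])
```

```text
[ 0.55959891 -0.13754192  0.05545303] [3.13893197e+00 3.07066110e-04 1.41813551e+00] [ 0.69812565  0.75995764 -0.48693177]
```

View pics/s1.png

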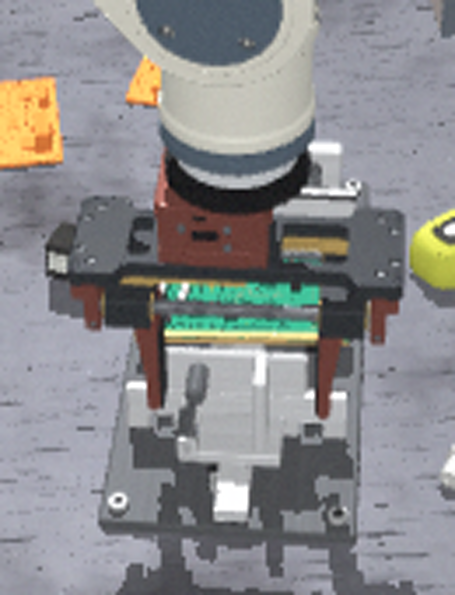

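The fingers stand on either side of the lever (197,385) and the post (260,385), with no contact. Squeezing now.

Scaled: 0.4 cm is 0.004.

Emit:
servo_tool([
  [0,0,0.004],
  [0,0,0.004],
  [0,0,0.004],
  [0,0,0.004],
  [0,0,0.004],
  [0,0,0.004],
  [0,0,0.004],
  [0,0,0.004],
  [0,0,0.004],
  [0,0,0.004],
], roll=[0,0,0,0,0,0,0,0,0,0], fingers=[6,5,3.4,3.4,3.4,3.4,3.4,3.4,3.4,3.4])

```text
time_s: 3.75
tcp_pos: [0.5554, -0.1368, 0.0493]
ee_rot: [-3.135, -0.0, 1.418]
force: [-7.0, -0.1, 6.8]
width: 0.46
gripper_force: 29.3
```

Emit:
servo_tool([
  [0,0,0],
  [0,0,0],
  [0,0,0],
], roll=[0,0,0], fingers=[3,3,3])

```text
time_s: 4.05
tcp_pos: [0.5554, -0.1368, 0.0493]
ee_rot: [-3.135, -0.0, 1.418]
force: [-8.3, 0.6, 5.7]
width: 0.459
gripper_force: 29.3
```

Run:
```python
from h import *
c=bot.camera("side");cv2.imwrite("pics/s2.png",cv2.resize(c["color"][190:270,210:300,::-1],None,fx=6,fy=6,interpolation=cv2.INTER_CUBIC))
s=bot.read_state();print(s["tcp_pos"],s["ee_rot"],s["force"],s["width"],s["gripper_force"])
```

```text
[ 0.55536749 -0.1368036   0.0492803 ] [-3.13546359e+00 -3.30673249e-04  1.41806140e+00] [-7.54293751  0.61047337  5.66167562] 0.46036524452729244 29.25546258687973
```

View pics/s2.png

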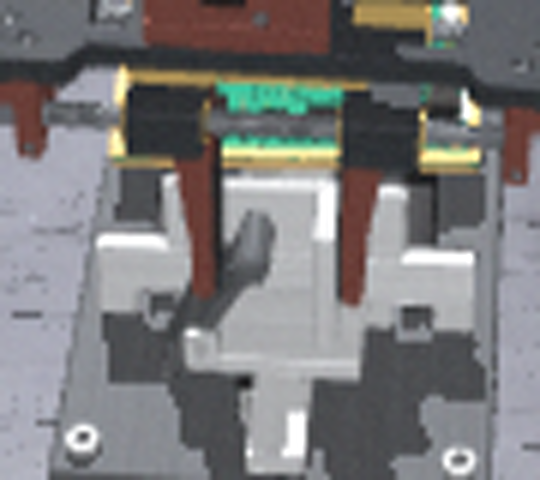

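The left fingertip is catching the lever's arm below the bar (about 205,290), so the grip is too low. I'll open, rise 14 mm and squeeze again.

Scaled: -1.4 cm is -0.014, -0.7 cm is -0.007.

Emit:
servo_tool([
  [0,0,0],
  [0,0,0],
  [0,0,-0.007],
  [0,0,-0.014],
  [0,0,-0.014],
  [0,0,-0.014],
  [0,0,-0.014],
  [0,0,-0.014],
  [0,0,-0.014],
  [0,0,-0.014],
  [0,0,-0.014],
], roll=[0,0,0,0,0,0,0,0,0,0,0], fingers=[5.5,5.5,5.5,5.5,5,3,3,3,3,3,3])

```text
time_s: 5.2
tcp_pos: [0.5586, -0.1373, 0.0633]
ee_rot: [3.141, -0.0, 1.418]
force: [0.7, 0.4, -8.8]
width: 0.381
gripper_force: 30.0
```

Squeezed fully (33.5 mm). Tool x lies along holder +y, so I slide the carriage.

Scaled: 7 cm is 0.07, 2.5 cm is 0.025.

Emit:
servo_tool([
  [0.005,0,0],
  [0.01,0,0],
  [0.015,0,0],
  [0.02,0,0],
  [0.025,0,0],
  [0.03,0,0],
  [0.035,0,0],
  [0.04,0,0],
  [0.045,0,0],
  [0.05,0,0],
  [0.055,0,0],
  [0.06,0,0],
  [0.065,0,0],
  [0.07,0,0],
  [0.07,0,0],
], roll=[0,0,0,0,0,0,0,0,0,0,0,0,0,0,0], fingers=[3,3,3,3,3,3,3,3,3,3,3,3,3,3,3])

```text
time_s: 6.7
tcp_pos: [0.5692, -0.069, 0.0634]
ee_rot: [3.141, 0.001, 1.418]
force: [1.2, -6.9, -10.9]
width: 0.384
gripper_force: 30.0
```

```bash
cat > m.py <<'E'
from h import *
import sys
ey=np.array([.153,.988]);o=np.array([.5710,-.0411])
for n in("side","top"):
    c=bot.camera(n);w=cloud(c).reshape(-1,3)
    hx=(w[:,:2]-o)@np.array([.988,-.153]);hy=(w[:,:2]-o)@ey;z=w[:,2]
    for k,s in {"jaw top":(z>.0435)&(z<.048)&(hy<.03)&(abs(hx)>.03),"spr top":(z>.0435)&(z<.048)&(hy>.10)&(hy<.15),
       "board":(z>.035)&(z<.0405)&(hy>-.09)&(hy<.115)&(abs(hx)<.066)}.items():
        s&=abs(hx)<.075
        if s.sum()>5: print(n,k,s.sum(),np.round(np.percentile(hy[s],[2,25,50,75,98])*1000,1))
    cv2.imwrite("pics/%s_%s.png"%(n,sys.argv[1]),cv2.resize(c["color"][130:270,190:320,::-1] if n=="side" else c["color"][160:240,190:320,::-1],None,fx=4,fy=4,interpolation=cv2.INTER_CUBIC))
s=bot.read_state();p=s["tcp_pos"];print(s["time_s"],p,"hy tcp",(p[:2]-o)@ey,s["force"],s["force"][:2]@ey,s["width"],s["gripper_force"])
E
python3 m.py a
```

```text
side jaw top 86 [-17.8 -14.3 -12.6  -9.6  -5.4]
side spr top 32 [104.3 106.7 107.4 111.2 149.5]
side board 249 [-48.  -15.4 -11.6  43.3 110.8]
top spr top 123 [108.4 111.8 114.8 118.8 135.3]
top board 18 [ 17.9  52.1  63.6  74.5 104.2]
6.8 [ 0.56912103 -0.06901333  0.06333432] hy tcp -0.027865852357757258 [ 0.89786757 -6.31369608 -9.68478118] -6.100557986746822 0.38016567072093793 29.998835921287537
```

View pics/side_a.png

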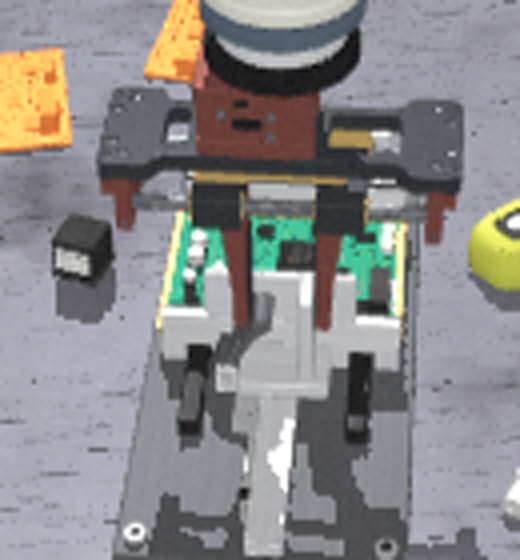

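The carriage has followed; the jaw face is near y = −7 to −8 mm, at or near the board. About 12 mm remains to spring contact.

Scaled: 1.2 cm is 0.012, 0.9 cm is 0.009.

Emit:
servo_tool([
  [0.003,0,0],
  [0.006,0,0],
  [0.009,0,0],
  [0.012,0,0],
  [0.012,0,0],
  [0.012,0,0],
], roll=[0,0,0,0,0,0], fingers=[3,3,3,3,3,3])

```text
time_s: 7.4
tcp_pos: [0.5709, -0.0578, 0.0634]
ee_rot: [3.141, 0.002, 1.418]
force: [1.7, -8.0, -10.2]
width: 0.384
gripper_force: 30.0
```

```bash
python3 m.py b
```

```text
side jaw top 84 [-5.6 -2.8 -0.8  2.1  5.9]
side spr top 87 [107.  109.6 111.5 116.2 121.8]
side board 211 [-37.7  -4.3  -2.   36.7  84.4]
top spr top 122 [109.8 112.7 115.3 121.  139.3]
top board 16 [ 64.5  73.4  76.7  83.5 112.1]
7.5 [ 0.57089895 -0.05779087  0.0633517 ] hy tcp -0.016506041577807332 [ 1.15780623 -9.34508709 -9.9921425 ] -9.055801695875578 0.38507698569877447 29.998758137226105
```

Scaled: 0.3 cm is 0.003, 0.15 cm is 0.0015.

Emit:
servo_tool([
  [0.0015,0,0],
  [0.003,0,0],
  [0.003,0,0],
  [0.003,0,0],
], roll=[0,0,0,0], fingers=[3,3,3,3])

```text
time_s: 7.9
tcp_pos: [0.5712, -0.0554, 0.0633]
ee_rot: [3.141, 0.003, 1.418]
force: [-0.3, -11.8, -10.2]
width: 0.385
gripper_force: 30.0
```

```bash
python3 m.py c
```

```text
side jaw top 86 [-2.5 -0.6  0.6  4.6  8.5]
side spr top 87 [109.7 113.  116.5 119.3 124.4]
side board 200 [-34.8  -1.7   0.6  39.6  77.9]
top spr top 114 [111.8 114.7 117.7 124.2 141.8]
top board 8 [ 75.5  78.2  79.9 101.5 112.7]
8.0 [ 0.57124042 -0.05540772  0.063335  ] hy tcp -0.014099246557338898 [  0.93386742 -12.33618773  -9.92526397] -12.045271762621079 0.3845521788237767 29.999578893184662
```

View pics/top_c.png

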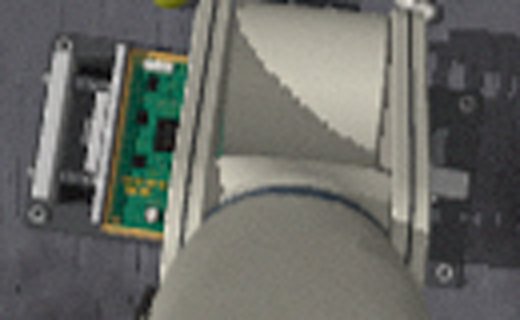

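The board is against the sprung jaw, which is pushed back about 3 mm. Releasing the lever.

Emit:
servo_tool([
  [0,0,0],
  [0,0,0],
  [0,0,0],
  [0,0,0],
  [0,0,0],
], roll=[0,0,0,0,0], fingers=[4.5,6.4,6.4,6.4,6.4])

```text
time_s: 8.5
tcp_pos: [0.5718, -0.0532, 0.064]
ee_rot: [3.14, -0.0, 1.418]
force: [-0.3, -0.2, 0.5]
width: 0.728
gripper_force: 0.0
```

```bash
python3 m.py d
```

```text
side jaw top 71 [-2.8 -0.1  1.5  4.8  8.6]
side spr top 117 [110.5 115.  118.  123.1 127.7]
side board 188 [-35.2  -2.3   0.1  34.   76.3]
top spr top 120 [111.9 114.5 117.  120.9 136. ]
top board 11 [ 74.2  80.5  86.8 104.9 114.3]
8.6 [ 0.57156302 -0.05319975  0.06387445] hy tcp -0.011868406451124858 [-0.03190705 -0.87065302  0.36853511] -0.865086967125338 0.7276369076023164 0.0
```

View pics/side_d.png

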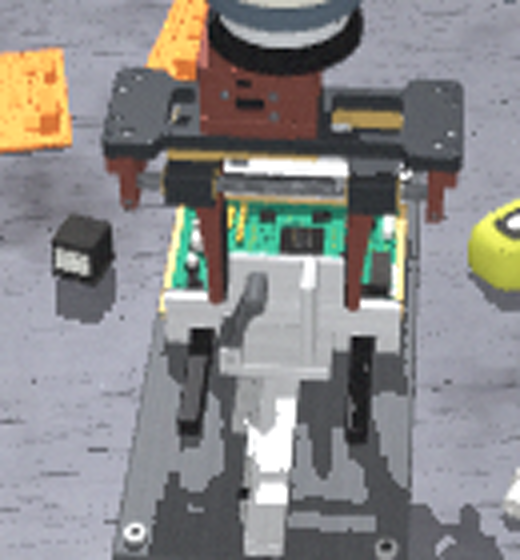

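The lever still leans in (258 against the post at 310), so the tooth is on a land. I'll push on the plate with the fingers until it snaps.

Scaled: 0.6 cm is 0.006, 0.4 cm is 0.004.

Emit:
servo_tool([
  [0.002,0,0],
  [0.004,0,0],
  [0.006,0,0],
  [0.006,0,0],
], roll=[0,0,0,0], fingers=[6.4,6.4,6.4,6.4])

```text
time_s: 9.0
tcp_pos: [0.572, -0.0498, 0.0639]
ee_rot: [3.141, 0.003, 1.419]
force: [-2.3, -13.1, 3.1]
width: 0.725
gripper_force: 7.2
```

Scaled: 0.3 cm is 0.003, 0.15 cm is 0.0015.

Emit:
servo_tool([
  [0.0015,0,0],
  [0.003,0,0],
  [0.003,0,0],
], roll=[0,0,0], fingers=[6.8,6.8,6.8])

```text
time_s: 9.3
tcp_pos: [0.5715, -0.0474, 0.0638]
ee_rot: [-3.14, 0.004, 1.419]
force: [-4.0, -17.9, 4.4]
width: 0.775
gripper_force: 9.1
```

```bash
python3 m.py e
```

```text
side jaw top 71 [ 1.9  4.3  5.8  8.2 12.1]
side spr top 101 [116.7 121.4 124.7 129.  134.1]
side board 188 [-29.8   2.9   4.9  39.7 113.1]
top spr top 118 [117.5 121.1 123.8 128.4 136.1]
top board 13 [ 81.4  84.5  88.2 112.6 114. ]
9.4 [ 0.57150425 -0.04734181  0.06374332] hy tcp -0.006089759041626874 [ -4.84550913 -17.25120298   3.98448887] -17.785551438855858 0.7671339111035859 9.108276441693306
```

View pics/side_e.png

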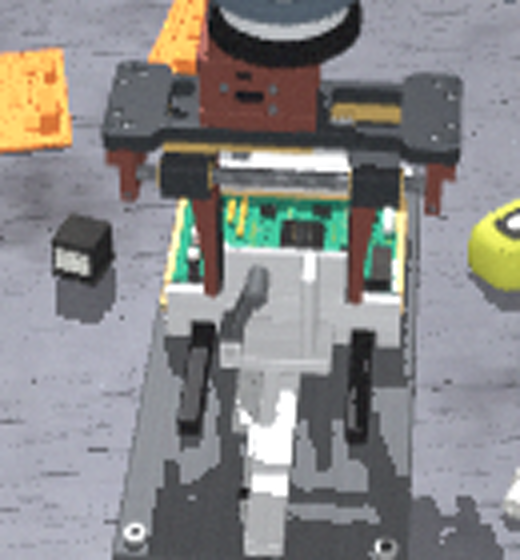

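Jaw and spring advanced about 5 mm; the lever is still on the land. I've used my picture views, so from here I measure the lever from the point cloud.

Scaled: 0.3 cm is 0.003, 0.15 cm is 0.0015.

Emit:
servo_tool([
  [0.0015,0,0],
  [0.003,0,0],
  [0.003,0,0],
], roll=[0,0,0], fingers=[6.8,6.8,6.8])

```text
time_s: 9.7
tcp_pos: [0.572, -0.0446, 0.0638]
ee_rot: [-3.14, 0.004, 1.419]
force: [-4.8, -19.1, 4.1]
width: 0.772
gripper_force: 9.5
```

```bash
cat >> m.py <<'E'
g=(p[:2]-o)@ey*1000  # tcp hy mm; plate back about 10 ahead
def lev(c,g,l):
    w=cloud(c).reshape(-1,3);hx=(w[:,:2]-o)@np.array([.988,-.153])*1000;hy=(w[:,:2]-o)@ey*1000;z=w[:,2]*1000
    b=(z>64)&(z<82)&(hy>g-22)&(hy<g+4)
    for k,s in(("lever",b&(hx>-31)&(hx<4)),("post",b&(hx>8)&(hx<26))): print(l,k,s.sum(),np.round(np.percentile(hx[s],[10,50,90]),1) if s.sum() else "",np.round(np.median(z[s]),1))
lev(dict(np.load("pics/side0.npz")),-101.6,"start")
lev(bot.camera("side"),g-6,"now")
E
python3 m.py f
```

```text
side jaw top 69 [ 5.4  7.2  9.3 12.9 15.6]
side spr top 96 [120.3 123.7 126.7 131.8 137. ]
side board 196 [-27.7   5.7   8.2  40.   96.7]
top spr top 117 [120.  123.  126.1 131.9 139.5]
top board 16 [ 84.4  87.4  96.1 108.7 114.4]
9.8 [ 0.57195772 -0.0445421   0.0637613 ] hy tcp -0.0032542647473922663 [ -4.79478612 -19.07313137   3.29424253] -19.577856066382616 0.7766595904610258 9.442774057388306
start lever 49 [-25.  -20.9 -16.1] 74.3
start post 28 [13.2 17.2 20.1] 72.7
now lever 45 [-17.3 -12.2  -7.8] 72.5
now post 25 [12.7 15.1 19.3] 72.9
```

Emit:
servo_tool([
  [0.001,0,0],
  [0.002,0,0],
  [0.002,0,0],
], roll=[0,0,0], fingers=[6.8,6.8,6.8])

```text
time_s: 10.15
tcp_pos: [0.5724, -0.0423, 0.0637]
ee_rot: [-3.14, 0.004, 1.419]
force: [-5.1, -17.2, 3.1]
width: 0.77
gripper_force: 8.7
```

```bash
python3 m.py g|grep -v start
```

```text
side jaw top 68 [ 7.4  9.7 12.1 14.8 18.5]
side spr top 101 [122.  126.6 129.9 134.8 140.7]
side board 214 [-24.6   7.9  10.2  39.5 111.6]
top spr top 115 [122.5 124.9 128.4 133.6 140.2]
top board 10 [ 88.8  92.3 104.1 112.9 114.4]
10.25 [ 0.57236347 -0.04229421  0.06374741] hy tcp -0.0009712678032218583 [ -4.91991051 -17.13514535   3.15758427] -17.682269916103447 0.7758550636563023 8.656910508871078
now lever 44 [-24.2 -20.5 -16. ] 74.2
now post 30 [12.7 17.  20.2] 72.1
```

The lever is back at −20.5 mm (free value −20.9), so the tooth is in a notch. The sprung jaw is pushed back about 13 mm. Backing off and lifting.

Scaled: -18 cm is -0.18, -17 cm is -0.17.

Emit:
servo_tool([
  [-0.003,0,0],
  [-0.007,0,0],
  [-0.007,0,0],
  [-0.007,0,0],
  [-0.007,0,-0.02],
  [-0.007,0,-0.05],
  [-0.007,0,-0.09],
  [-0.007,0,-0.13],
  [-0.03,0,-0.17],
  [-0.06,0,-0.17],
  [-0.1,0,-0.17],
  [-0.14,0,-0.17],
  [-0.18,0,-0.17],
  [-0.18,0,-0.17],
  [-0.18,0,-0.17],
], roll=[0,0,0,0,0,0,0,0,0,0,0,0,0,0,0], fingers=[6.8,7.2,7.2,7.2,7.2,7.2,7.2,7.2,7.2,7.2,7.2,7.2,7.2,7.2,7.2])

```text
time_s: 11.8
tcp_pos: [0.5458, -0.2176, 0.2335]
ee_rot: [-3.141, -0.0, 1.416]
force: [0.4, 0.4, -0.3]
width: 0.818
gripper_force: 0.0
```

```bash
sed -i 's/g-6,"now"/-7,"now"/' m.py; python3 m.py h|grep -v start
python3 - <<'E'
from h import *
for n in("top","side"):
    c=bot.camera(n);w=cloud(c);h=cv2.cvtColor(c["color"],cv2.COLOR_RGB2HSV)
    m=(h[...,0]>60)&(h[...,0]<90)&(h[...,1]>120)&(abs(w[...,0]-.57)<.12)&(abs(w[...,1])<.15)&(w[...,2]>.03)&(w[...,2]<.042)
    q=w[m];A=np.c_[q[:,:2],np.ones(len(q))];k=np.linalg.lstsq(A,q[:,2],rcond=None)[0]
    print(n,len(q),"slope",k[:2],"z",np.median(q[:,2]),cv2.minAreaRect((q[:,:2]*1000).astype(np.float32)))
E
```

```text
side jaw top 83 [ 6.8  9.5 11.3 14.1 18.3]
side spr top 160 [119.6 123.1 127.2 133.4 149.3]
side board 219 [-24.6   8.5  10.9  54.  107.8]
top jaw top 37 [10.5 13.1 15.8 17.2 18.7]
top spr top 110 [122.1 124.6 128.  131.4 140.4]
top board 71 [-20.3  25.3  47.7  72.7 113.4]
11.9 [ 0.5460559  -0.21631101  0.23352783] hy tcp -0.17692492914305696 [ 0.2494189   0.62992905 -0.13041993] 0.6605309923134991 0.8211351560406372 0.0
now lever 43 [-24.7 -20.5 -16.2] 74.8
now post 32 [12.6 16.9 20. ] 73.4
top 146 slope [-0.00292492 -0.00311298] z 0.030897428168245145 ((577.58154296875, 28.344873428344727), (92.13710021972656, 117.15137481689453), 86.46814727783203)
side 57 slope [-0.00016239  0.00111226] z 0.030864444074402586 ((581.1240844726562, 40.547340393066406), (70.9295883178711, 125.06690979003906), 86.28871154785156)
```

Locked at about 13 mm and flat. One check of squareness before handing in.

Run:
```python
from h import *
def rect(c):
    hs=cv2.cvtColor(cv2.resize(c["color"],None,fx=4,fy=4,interpolation=cv2.INTER_CUBIC),cv2.COLOR_RGB2HSV)
    m=(((hs[...,0]>14)&(hs[...,0]<95))&(hs[...,1]>90)&(hs[...,2]>60)).astype(np.uint8)
    m[:165*4]=0;m[235*4:]=0;m[:,:205*4]=0;m[:,290*4:]=0
    m=cv2.morphologyEx(m,cv2.MORPH_CLOSE,np.ones((25,25)))
    k=max(cv2.findContours(m,0,1)[0],key=cv2.contourArea).reshape(-1,2)
    E=c["extrinsics"];u=(k+.5)/4-.5
    d=np.c_[(u[:,0]-c["cx"])/c["fx"],(u[:,1]-c["cy"])/c["fy"],np.ones(len(u))]@np.array(E)[:3,:3].T
    P=(np.array(E)[:3,3]+d*((.038-E[2][3])/d[:,2])[:,None])[:,:2]*1000
    return cv2.minAreaRect(P.astype(np.float32))
print("start",rect(dict(np.load("pics/top0.npz"))));print("now",rect(bot.camera("top")))
```

```text
start ((569.9628295898438, -4.550861358642578), (108.43524169921875, 138.6781768798828), 84.11156463623047)
now ((578.2243041992188, 28.256893157958984), (105.99534606933594, 138.44345092773438), 81.24029541015625)
```

Board at 81.24° against the holder's 81.2°, so it is square.

```bash
python3 -c "
from rig import bot
print(bot.hand_in())"
```

```text
the job is handed in; nothing more can be done
None
```

I clamped the board and handed the job in at about 12 s; no verdict came back. By camera, the tooth is in a notch, the sprung jaw is pushed back about 13 mm, the board is flat and square, and the arm is clear; I did not re-measure the small parts or the jaw force on the board.

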